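Draw the shaft from its storage tube and lay it on the V-blocks

ROBOT

A 6-joint arm with a two-finger parallel gripper is mounted at the origin on a cart in front of the work surface, level with it; the furniture and walls round the work are solid. World frame = base frame: x ahead of the robot, y to its left, z up, the work surface at z = 0. Lengths are in m, angles in rad, forces in N, time in s.
With the tool pointing down it reaches from about 0.25 to 0.725 m from the base axis. Payload 4 kg.
Tool frame: the origin (TCP) lies on the centre line of the jaws, within the pads' length; the fingertips stand 25 mm ahead of it and the grasp point (between the pads) lies 6 mm ahead of it; z points along the fingers, x is the direction in which the jaws open and shut, and the axes are right-handed (so a half turn about z gives the same grasp; the last joint's range is limited). The gripper opens to 85 mm and grips with 20 to 120 N. Pads are 22 mm wide; open, the fingers measure 114 mm over their backs; the gripper's body (76 mm by 85 mm) begins 54 mm behind the grasp point. The pads swing forward as they close: fully open they stand 13 mm farther back than shut.
Start: joints at [1.341, 0.241, 0.005, 1.335, 0, 1.571], TCP at [0.114, 0.487, 0.256] pointing down, gripper open.
Joint ranges: [-2.72, 2.72], [-1.05, 1.87], [-1.09, 1.28], [-1.99, 2.15], [-1.42, 1.44], [-3.14, 3.14]. Speed limits (rad/s): [2.79, 2.79, 3.14, 3.14, 3.14, 3.14].

INTERFACE

Orientations are given as a unit quaternion [x, y, z, w].
In Python, from workcell import bot, imaging, order gives the robot as it stands.
- The arm moves only by the tool carry_out, never from a script. Its argument "moves" is a list of rows, each a list of 5 numbers: the shift along the tool's x, y, z scaled (see below), then the turn about the tool's z scaled (see below), then the opening, from -1 (shut) to 1 (fully open). In form: [[tx, ty, tz, roll, hand], ...]. A call has 1 to 20 rows; each row is the pose to reach, as a shift and turn from the pose commanded when the call began, along the tool's axes at that moment; what a row does not reach only later rows make up. The controller multiplies each number of a shift by 0.1 m and each number of a turn by 90 degrees. A row lasts 1/10 s, in which the tool goes at most 50 mm and 8.59 degrees, less where a joint would pass 70% of its speed; a pose out of reach is approached as far as the arm can. A call with a number of a shift or a turn outside -1 to 1 is refused whole. A call with a gripper value outside its range is refused whole. The fingers move at their own pace and stop on an object; the grip force is fixed at half the most. Time passes only in rows, so rows that repeat a pose let the fingers close. It gives the time, the measured TCP pose, the force and the opening at its end, in the units of the state.
- bot.get_obs(): the state, without advancing time (a new reading comes with each control period).
- imaging.camera(name): name is "side" or "top"; returns the picture (400x640x3 uint8, red, green, blue); there is no depth.
- imaging.camera_model(name): a dict with "fovy" (degrees; the focal length in pixels is half the picture's height over the tangent of half this angle, whatever the lens; pixels are square), "cx", "cy" (the principal point, pixels), "eye" and "rotation" of the camera in the world. Camera axes: x right, y up, looking along -z (the intrinsics and any distortion apply to the point x, -y, -z); pixel columns grow to the right and rows downward; lengths in m; the calibration is good to about 2 mm. A picture is of the moment at which its call begins. camera_model takes no time and is no camera call.
- order.job_done(): hands the job in, once; it reports no verdict.
The state is a dict: "clock": time; "joint_pos": joint angles; "joint_vel": joint speeds; "tau": joint torques, N m; "eef_pos": TCP position; "tool_rot": TCP orientation; "ft_force": force on the tool from outside, world axes, zero at the start; "ft_torque": the same for the moment, N m; "grip_width": finger opening in m.
Only numpy, scipy, OpenCV 4.12 (cv2) and the standard library are available. Lean on these libraries where they do the work, as an engineer would, in place of code of your own. Each camera call takes 0.05 s, during which the arm holds its last target.

TASK

Draw the long steel shaft out of its storage tube hand over hand: pull it part of the way by its bare end and let go before that end reaches the fork, take a fresh hold and draw on until the end lies on the roller in the fork and let go again, then hold it near its middle and draw its tail clear. Lift it out of the fork and lay it down gently in both V-blocks for the straightness check, with about the same length sticking out at either side. Keep the shaft roughly level throughout, never let it drop, and leave the tape roll and the slotted weight where they are.

Things in the scene. Friction and masses are not known exactly. Their poses are not given: they have to be found in the camera images.
- stand: Fixed draw-out stand (place and yaw vary, may swap places with the V-blocks): base plate 400x70x10 mm with a tube and a roller fork. Origin: bench top, under the middle of the 150 mm gap between tube mouth (x=+75 mm) and fork (x=-76 mm), the only room for fingers on the shaft. x: along the tube axis, fork to tube; z up. Tall prongs block fingers: one pull cannot free the shaft.
- mouth (a point): Centre of the tube's open mouth, on the tube axis, 70 mm above the bench. Grey plastic tube 35 mm outside, about 20 mm bore, 205 mm long, closed at its back. Its first clamp starts 19 mm behind the mouth (52 mm wide, top 96 mm above the bench). Axes as the stand's.
- roller (a point): Top middle of the fixed roller in the fork, 60 mm above the bench, 160 mm in front of the mouth; it carries the drawn end of the shaft. The fork's two prongs beside it are 18 mm thick along x, 26 mm apart inside, 48 mm outside, 98 mm high, open at the top. Axes as the stand's.
- shaft: Loose round steel shaft, 16 mm diameter, 240 mm long, round-nosed, about 0.25 kg (varies). Origin: its middle, on its axis; x: its length. Starts in the tube with 60 to 80 mm showing, axis 68 mm above the bench. Slides freely (2 mm play), stays put; let go with its middle outside, its end sinks a few mm, at most to the roller. Its tail leaves the tube when the middle is 120 mm out of the mouth.
- vblocks: Pair of dark steel V-blocks on a plate 180x62x10 mm, fixed (place, yaw vary). Origin: bench top under the middle of the pair; x: along the grooves, z up. Blocks centred at x=-65 and +65 mm, each 28 mm long, 42 mm wide, top at 59 mm; 90 degree grooves 28 mm wide at the top; 102 mm free between them. A shaft lying in both grooves has its axis 56 mm above the bench, along x.
- tape: Bystander: blue spool of white thread tape lying flat, 52 mm diameter, 14 mm high. Origin: centre of its underside. Leave it.
- weight: Bystander: slotted steel weight, 47 mm diameter, 24 mm high. Origin: centre of its underside. Leave it.

How it is judged:
By the outcome, as a careful person would: the job done as asked, in the order asked, and still so for the second after the job is handed in, with the robot touching nothing.
It also fails if it takes over 51 s, if anything falls off the work surface, if the arm or the gripper's body presses on something with over 40 N, if the wrist force passes 120 N, or if a joint passes its speed limit or range.

## Working session

There is one attempt and no reset: what is moved stays moved. The work goes in short steps, Python scripts to look and compute and a tool call to move; the robot and the scene stay as the last step left them, time stands still between calls to the robot, and variables do not carry over. Pictures are saved under pics/ and viewed, and the job is handed in when it is done.

Besides the shell and the picture viewer there is one more tool, called after "Call:" as name(argument=value, ...) on one line, values as JSON. carry_out: Moves the arm, as the interface text tells. Its arguments: {"type":"object","properties":{"moves":{"type":"array","items":{"type":"array","items":{"type":"number","minimum":-1,"maximum":1}}}},"required":["moves"]}

```bash
mkdir -p pics; ls
python3 - <<'E'
from workcell import bot, imaging
import cv2,json
for n in ("top","side"):
    im=imaging.camera(n); cv2.imwrite(f"pics/{n}0.png",im[:,:,::-1]); 
    m=imaging.camera_model(n); print(n,m)
print(bot.get_obs())
E
```

```text
pics
top {'fovy': 46.8419028569835, 'cx': 327.17996346447285, 'cy': 198.80661039252416, 'eye': array([ 0.40502352, -0.16609258,  1.07100678]), 'rotation': array([-0.04944808,  0.03306934,  0.7161053 , -0.69545274])}
side {'fovy': 47.77775584622833, 'cx': 320.457833048404, 'cy': 202.42275399440308, 'eye': array([0.38891888, 0.86926971, 0.58588618]), 'rotation': array([-0.04528365,  0.51798619,  0.8523155 , -0.05655067])}
{'clock': 0.1, 'joint_pos': array([ 1.34101778e+00,  2.41353200e-01,  3.86474905e-03,  1.33523804e+00,
       -1.80600387e-05,  1.57083028e+00]), 'joint_vel': array([ 0.00093337, -0.00120764,  0.00221935,  0.00108998,  0.00016882,
        0.00035145]), 'tau': array([-6.16623493e-05, -3.73135900e+01,  2.53011292e+01,  1.08562820e-02,
       -5.84753434e-05, -2.24090293e-06]), 'eef_pos': array([0.11376508, 0.486341  , 0.2554964 ]), 'tool_rot': array([ 7.83515727e-01,  6.21371205e-01, -7.50526905e-04,  6.06776044e-04]), 'ft_force': array([0.75978396, 0.61556094, 0.42441872]), 'ft_torque': array([ 0.04442804, -0.01885174, -0.00126985]), 'grip_width': 0.08543742440250174}
```

View pics/top0.png

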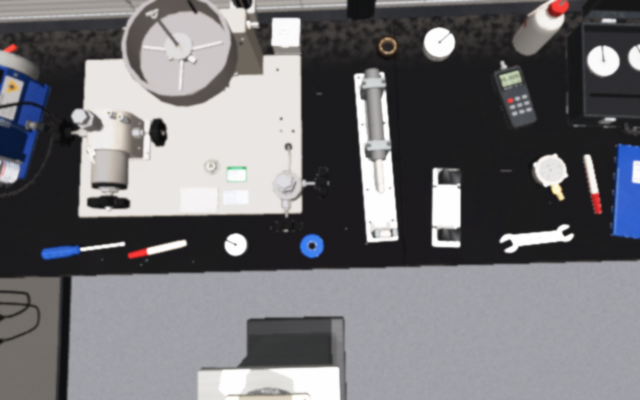

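View pics/side0.png

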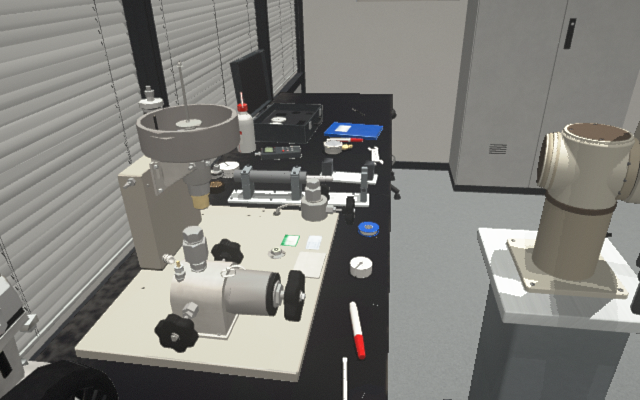

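```bash
cat > h.py <<'E'
import numpy as np, cv2
from workcell import bot, imaging
from scipy.spatial.transform import Rotation as R
def cam(n):
    m=imaging.camera_model(n); return m,200/np.tan(np.radians(m['fovy']/2)),R.from_quat(m['rotation']).as_matrix()
def ray(n,u,v):
    m,f,Rm=cam(n); d=Rm@np.array([(u-m['cx'])/f,-(v-m['cy'])/f,-1]); return np.array(m['eye']),d
def onz(n,u,v,z):
    e,d=ray(n,u,v); return e+d*(z-e[2])/d[2]
def proj(n,p):
    m,f,Rm=cam(n); q=Rm.T@(np.array(p)-m['eye']); return np.array([m['cx']+f*q[0]/-q[2], m['cy']-f*q[1]/-q[2]])
def crop(im,x0,y0,x1,y1,s,name):
    cv2.imwrite('pics/'+name,cv2.resize(im[y0:y1,x0:x1,::-1],None,fx=s,fy=s,interpolation=cv2.INTER_CUBIC))
E
python3 - <<'E'
from h import *
t=cv2.imread('pics/top0.png')[:,:,::-1]; s=cv2.imread('pics/side0.png')[:,:,::-1]
crop(t,340,60,480,260,3,'t0c.png'); crop(s,190,110,410,260,3.6,'s0c.png')
E
```

```text
(no output)
```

View pics/t0c.png

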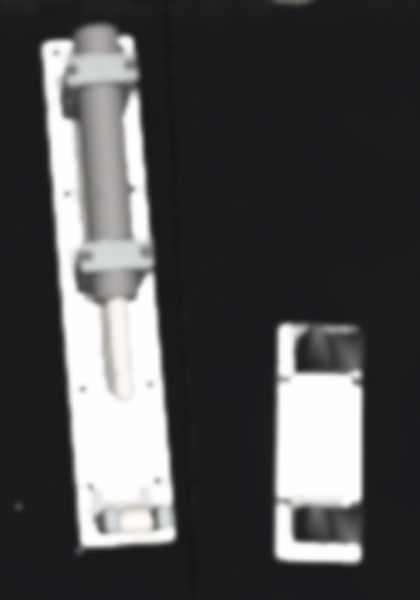

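View pics/s0c.png

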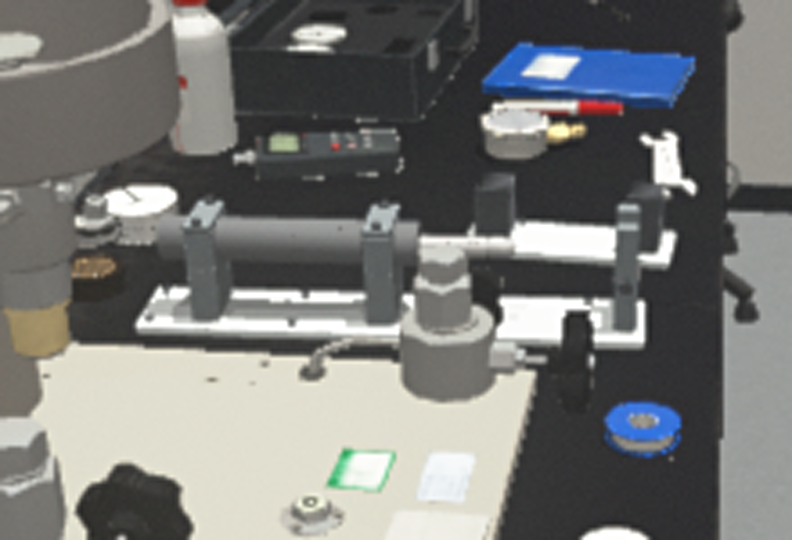

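Run:
```python
from h import *
t=cv2.imread('pics/top0.png')
g=cv2.cvtColor(t,cv2.COLOR_BGR2GRAY)
m=((g>200)*255).astype(np.uint8)
n,l,st,c=cv2.connectedComponentsWithStats(m)
for i in range(1,n):
    x,y,w,h,a=st[i]
    if a>150 and x>330 and x<480: print(i,st[i])
for nm,(x0,y0,x1,y1) in dict(stand=(345,62,405,250),vb=(425,160,470,255)).items():
    mm=np.zeros_like(m); mm[y0:y1,x0:x1]=m[y0:y1,x0:x1]
    cs,_=cv2.findContours(mm,cv2.RETR_EXTERNAL,cv2.CHAIN_APPROX_NONE)
    p=np.vstack([q for q in cs if cv2.contourArea(q)>15]).reshape(-1,2)
    W=np.array([onz('top',u,v,.010)[:2] for u,v in p],np.float32)*1000
    (cx,cy),(w,h),ang=cv2.minAreaRect(W)
    print(nm,cx,cy,w,h,ang); print(cv2.boxPoints(((cx,cy),(w,h),ang)).round(1).tolist())
# shaft end etc. at crop coords
f=lambda u,v,z:onz('top',340+u/3,60+v/3,z).round(4)
print('mouth tube top edge L,R',f(88,293,.07),f(130,293,.07),'mouth low edge',f(109,300,.0875))
print('shaft end',f(122,398,.068),'shaft at mouth',f(117,303,.068))
print('prong tops', f(98,505,.098),f(98,528,.098),f(172,505,.098),f(172,528,.098))
print('roller',f(135,518,.06))
print('clamp front top',f(78,268,.096),f(153,262,.096),f(77,242,.096),f(150,238,.096))
print('vblock tops z.059', [f(*q,.059) for q in((297,328),(363,325),(363,374),(300,374),(295,503),(362,503),(362,541),(297,541))])
```

```text
14 [424  28  31  29 677]
20 [ 355   74   43  168 2930]
27 [369  92  20  57 340]
41 [ 432  169   28   59 1219]
49 [432 228  28  19 216]
stand 629.2415771484375 -258.2405700683594 399.1100158691406 70.48065185546875 2.2646946907043457
[[428.3999938964844, -230.89999389648438], [431.20001220703125, -301.29998779296875], [830.0, -285.6000061035156], [827.2000122070312, -215.10000610351562]]
vb 501.7288513183594 -414.19134521484375 61.37441635131836 177.71510314941406 86.51937103271484
[[411.20001220703125, -439.3999938964844], [588.5999755859375, -450.20001220703125], [592.2999877929688, -389.0], [414.8999938964844, -378.20001220703125]]
mouth tube top edge L,R [ 0.6111 -0.2398  0.07  ] [ 0.6101 -0.2705  0.07  ] mouth low edge [ 0.6019 -0.2534  0.0875]
shaft end [ 0.5329 -0.2617  0.068 ] shaft at mouth [ 0.6033 -0.2609  0.068 ]
prong tops [ 0.4541 -0.2389  0.098 ] [ 0.4381 -0.2383  0.098 ] [ 0.4526 -0.2906  0.098 ] [ 0.4366 -0.2899  0.098 ]
roller [ 0.4458 -0.2682  0.06  ]
clamp front top [ 0.6242 -0.2315  0.096 ] [ 0.6268 -0.2852  0.096 ] [ 0.6432 -0.2315  0.096 ] [ 0.6444 -0.2838  0.096 ]
vblock tops z.059 [array([ 0.5821, -0.3932,  0.059 ]), array([ 0.5827, -0.4416,  0.059 ]), array([ 0.5463, -0.4394,  0.059 ]), array([ 0.5478, -0.3935,  0.059 ]), array([ 0.4534, -0.3846,  0.059 ]), array([ 0.452 , -0.4329,  0.059 ]), array([ 0.4245, -0.4312,  0.059 ]), array([ 0.4259, -0.3845,  0.059 ])]
```

Call:
carry_out(moves=[[-0.2,0.2,-0.2,-0.08,1],[-0.5,0.4,-0.4,-0.17,1],[-0.84,0.67,-0.5,-0.172,1],[-0.84,0.67,-0.5,-0.172,1]])

```text
clock: 0.5
eef_pos: [0.1612, 0.3867, 0.3079]
tool_rot: [0.694, 0.72, 0.001, 0.0]
ft_force: [0.3, 0.1, -0.1]
grip_width: 0.0853
```

Run:
```python
from h import *
# valve height: top in side (312,180), top view (287,182)
def tri(a,b):
    e1,d1=ray('top',*a); e2,d2=ray('side',*b)
    A=np.stack([d1,-d2],1); s=np.linalg.lstsq(A,e2-e1,rcond=None)[0]
    p,q=e1+s[0]*d1,e2+s[1]*d2; return ((p+q)/2).round(3),np.linalg.norm(p-q).round(4)
print(tri((286,178),(312,181)))
# mouth check: side mouth centre approx crop(420,243)
s=lambda u,v:(190+u/3.6,110+v/3.6)
print('mouth proj', proj('side',[.606,-.259,.07]), s(417,240), proj('side',[.446,-.266,.098]), s(628,206))
o=bot.get_obs(); print(o['clock'],o['joint_pos'],o['eef_pos'],R.from_quat(o['tool_rot']).as_matrix()[:,0])
```

```text
(array([ 0.555, -0.065,  0.152]), np.float64(0.0059))
mouth proj [304.82562956 177.92465279] (305.8333333333333, 176.66666666666669) [362.8386079  169.95124091] (364.44444444444446, 167.22222222222223)
0.5 [ 1.17657785e+00  6.03582214e-02 -7.59823260e-02  1.43344814e+00
 -1.13592926e-03  1.13986888e+00] [0.1612224  0.38673505 0.30792931] [-3.67004644e-02  9.99326214e-01  4.41030398e-04]
```

Call:
carry_out(moves=[[-0.45,0.2,0,0,1],[-0.9,0.45,0,0,1],[-0.95,0.45,0,0,1]])

```text
clock: 0.8
eef_pos: [0.2101, 0.2933, 0.3059]
tool_rot: [0.695, 0.719, -0.001, 0.001]
ft_force: [0.0, 0.1, -0.2]
grip_width: 0.0858
```

Call:
carry_out(moves=[[-0.45,0.2,0,0,1],[-0.9,0.45,0,0,1],[-0.95,0.45,0,0,1]])

```text
clock: 1.1
eef_pos: [0.2592, 0.2004, 0.306]
tool_rot: [0.695, 0.719, -0.0, 0.001]
ft_force: [-0.4, 0.8, -0.7]
grip_width: 0.0855
```

Call:
carry_out(moves=[[-0.45,0.2,0,0,1],[-0.9,0.45,0,0,1],[-0.95,0.45,0,0,1]])

```text
clock: 1.4
eef_pos: [0.3083, 0.1075, 0.306]
tool_rot: [0.696, 0.718, -0.0, 0.001]
ft_force: [0.0, 0.6, 0.8]
grip_width: 0.0854
```

Call:
carry_out(moves=[[-0.45,0.2,0,0,1],[-0.9,0.45,0,0,1],[-0.95,0.45,0,0,1]])

```text
clock: 1.7
eef_pos: [0.3573, 0.015, 0.3059]
tool_rot: [0.695, 0.719, -0.0, 0.0]
ft_force: [-0.3, 0.4, -0.9]
grip_width: 0.0853
```

Call:
carry_out(moves=[[-0.45,0.2,0,0,1],[-0.9,0.45,0,0,1],[-0.95,0.45,0,0,1]])

```text
clock: 2.0
eef_pos: [0.4064, -0.0775, 0.3054]
tool_rot: [0.694, 0.72, -0.0, 0.0]
ft_force: [-1.0, 0.8, -0.5]
grip_width: 0.0851
```

Call:
carry_out(moves=[[-0.45,0.4,0,0,1],[-0.9,0.7,0,0,1],[-0.95,0.7,0,0,1],[-0.95,0.7,0,0,1]])

```text
clock: 2.4
eef_pos: [0.479, -0.1676, 0.3049]
tool_rot: [0.693, 0.721, -0.0, -0.001]
ft_force: [0.5, 0.1, 0.0]
grip_width: 0.0853
```

Call:
carry_out(moves=[[-0.45,0.4,0.2,0,1],[-0.964,0.753,0.6,0,1],[-0.964,0.753,1,0,1],[-0.964,0.753,1,0,1],[-0.964,0.753,1,0,1]])

```text
clock: 2.9
eef_pos: [0.5554, -0.2585, 0.2028]
tool_rot: [0.692, 0.722, -0.001, -0.004]
ft_force: [0.1, 0.3, 0.5]
grip_width: 0.0851
```

Run:
```python
from h import *
o=bot.get_obs(); print(o['clock'],o['joint_pos'],o['eef_pos'],R.from_quat(o['tool_rot']).as_matrix().round(4))
t=imaging.camera('top'); s=imaging.camera('side')
crop(t,300,60,500,260,3,'t1.png'); crop(s,190,60,410,260,3,'s1.png')
x,y=o['eef_pos'][:2]; print('y axis at x',-.2582+(x-.6292)*.0395)
```

```text
2.9 [-4.36008750e-01  4.96836497e-01  2.40138671e-01  1.32231913e+00
  7.19984864e-04 -4.77593583e-01] [ 0.55538387 -0.2585398   0.20283651] [[-0.0416  0.9991 -0.0071]
 [ 0.9991  0.0416  0.0041]
 [ 0.0044 -0.007  -1.    ]]
y axis at x -0.2611157370154173
```

View pics/s1.png

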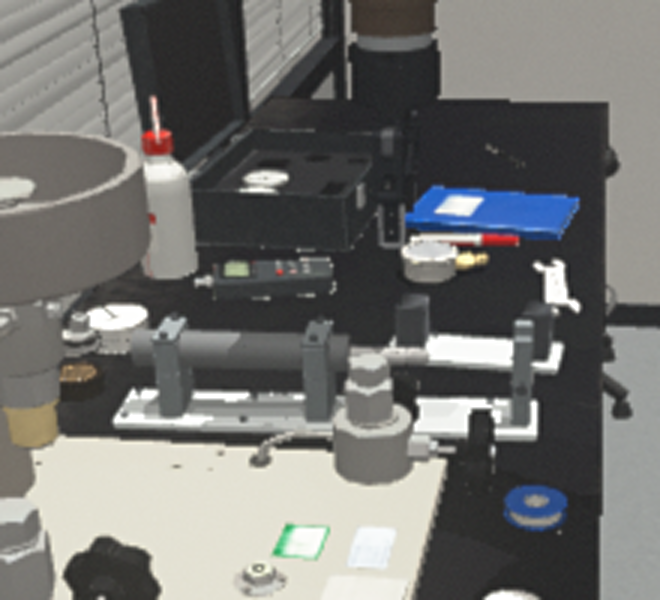

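View pics/t1.png

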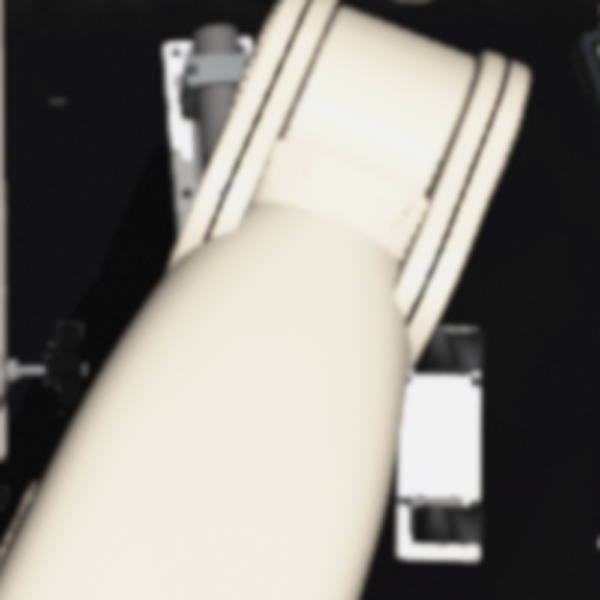

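Call:
carry_out(moves=[[0,0,0.3,0,1],[0,0,0.6,0,1],[0,0,0.9,0,1],[0,0,0.9,0,1],[0,0,0.9,0,1],[0,0,0.9,0,1]])

```text
clock: 3.6
eef_pos: [0.5586, -0.2613, 0.1199]
tool_rot: [0.692, 0.721, 0.001, 0.003]
ft_force: [0.5, 0.1, 1.1]
grip_width: 0.0853
```

```bash
cat > st.py <<'E'
from h import *
import sys
o=bot.get_obs(); p=o['eef_pos']
a=np.array([np.cos(np.radians(2.26)),np.sin(np.radians(2.26))]); q=p[:2]-[.531,-.2621]
M=R.from_quat(o['tool_rot']).as_matrix()
print('t',o['clock'],'pos',p.round(4),'stand x',(q@a).round(4),'y',(q@[-a[1],a[0]]).round(4),'yaw',np.degrees(np.arctan2(M[1,1],M[0,1])).round(2),'z',M[:,2].round(3),'F',o['ft_force'].round(1),o['ft_torque'].round(2),'w',o['grip_width'].round(4))
if len(sys.argv)>1:
    s=imaging.camera('side'); cv2.imwrite(f'pics/{sys.argv[1]}_raw.png',s[:,:,::-1]); crop(s,260,110,400,220,5,sys.argv[1]+'.png')
E
python3 st.py s2
```

```text
Traceback (most recent call last):
  File "st.py", line 6, in <module>
    print('t',o['clock'],'pos',p.round(4),'stand x',(q@a).round(4),'y',(q@[-a[1],a[0]]).round(4),'yaw',np.degrees(np.arctan2(M[1,1],M[0,1])).round(2),'z',M[:,2].round(3),'F',o['ft_force'].round(1),o['ft_torque'].round(2),'w',o['grip_width'].round(4))
                                                                                                                                                                                                                                 ^^^^^^^^^^^^^^^^^^^^^
AttributeError: 'float' object has no attribute 'round'
```

```bash
sed -i "s/o\['grip_width'\].round(4)/round(o['grip_width'],4)/" st.py; python3 st.py s2
```

```text
t 3.6 pos [ 0.5586 -0.2613  0.1199] stand x 0.0277 y -0.0003 yaw 2.35 z [ 0.005 -0.002 -1.   ] F [0.5 0.1 1.1] [ 0.04 -0.04 -0.04] w 0.0853
```

View pics/s2.png

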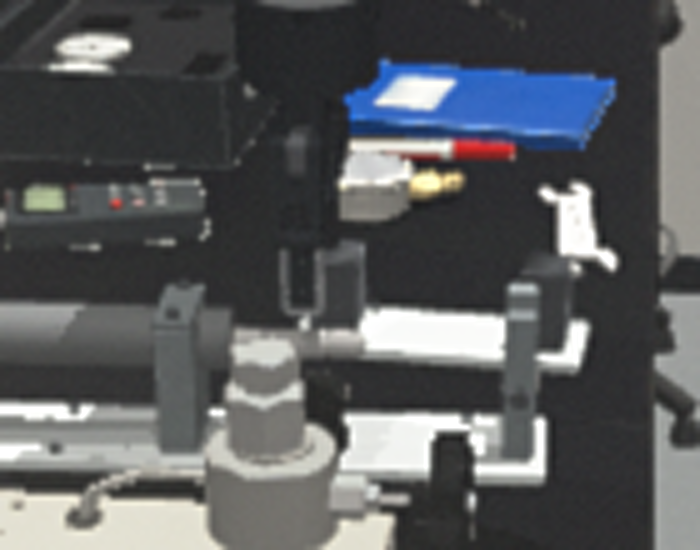

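Call:
carry_out(moves=[[0,0,0.2,0,1],[0,0,0.4,0,1],[0,0,0.42,0,1],[0,0,0.42,0,1],[0,0,0.42,0,1],[0,0,0.42,0,1]])

```text
clock: 4.25
eef_pos: [0.5579, -0.2616, 0.076]
tool_rot: [0.693, 0.721, 0.0, 0.001]
ft_force: [-0.2, -0.0, 0.6]
grip_width: 0.0856
```

```bash
python3 st.py s3
python3 - <<'E'
from h import *
a=np.array([np.cos(np.radians(2.26)),np.sin(np.radians(2.26)),0])
for k in (.01,.005,0,-.005): print(k,(proj('side',np.array([.531,-.2621,.068])+k*a)-[260,110])*5)
E
```

```text
t 4.25 pos [ 0.5579 -0.2616  0.076 ] stand x 0.0269 y -0.0005 yaw 2.31 z [ 0.003 -0.001 -1.   ] F [-0.2 -0.   0.6] [-0.03 -0.03  0.02] w 0.0856
0.01 [340.6131845  345.85994962]
0.005 [349.60325055 346.0966181 ]
0 [358.60058256 346.33347787]
-0.005 [367.60518935 346.57052914]
```

View pics/s3.png

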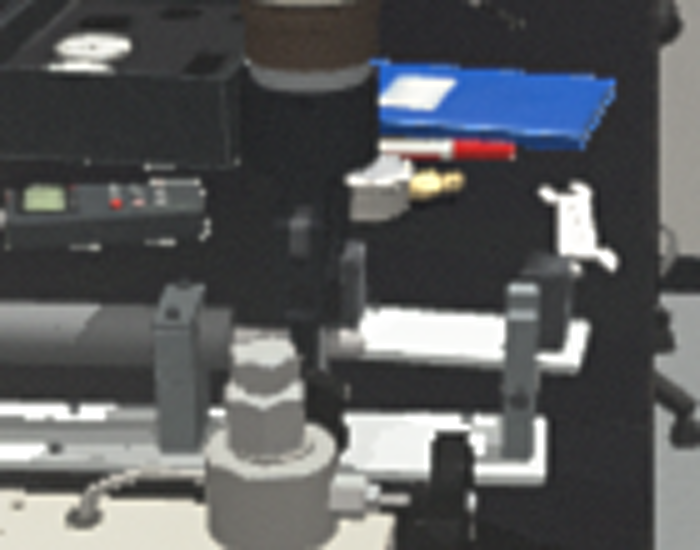

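Call:
carry_out(moves=[[0,0,0,0,0],[0,0,0,0,-0.6],[0,0,0,0,-1],[0,0,0,0,-1],[0,0,0,0,-1],[0,0,0,0,-1],[0,0,0,0,-1],[0,0,0,0,-1]])

```text
clock: 5.1
eef_pos: [0.5569, -0.2622, 0.0747]
tool_rot: [0.693, 0.721, -0.001, 0.001]
ft_force: [-0.7, -5.3, 2.3]
grip_width: 0.0137
```

```bash
python3 st.py s4
```

```text
t 5.1 pos [ 0.5569 -0.2622  0.0747] stand x 0.0259 y -0.0011 yaw 2.24 z [ 0.    -0.002 -1.   ] F [-0.7 -5.3  2.3] [-1.12  0.28 -0.26] w 0.0137
```

Call:
carry_out(moves=[[0,-0.03,0,0,-1],[0,-0.08,0,0,-1],[0,-0.14,0,0,-1],[0,-0.2,0,0,-1],[0,-0.26,0,0,-1],[0,-0.32,0,0,-1],[0,-0.37,0,0,-1],[0,-0.4,0,0,-1],[0,-0.4,0,0,-1],[0,-0.4,0,0,-1]])

```text
clock: 6.15
eef_pos: [0.5156, -0.2625, 0.0738]
tool_rot: [0.693, 0.721, -0.001, -0.001]
ft_force: [-0.9, -2.9, 1.4]
grip_width: 0.014
```

```bash
python3 st.py s5
```

```text
t 6.15 pos [ 0.5156 -0.2625  0.0738] stand x -0.0154 y 0.0002 yaw 2.29 z [-0.003  0.    -1.   ] F [-0.9 -2.9  1.4] [-0.61  0.2  -0.23] w 0.014
```

View pics/s5.png

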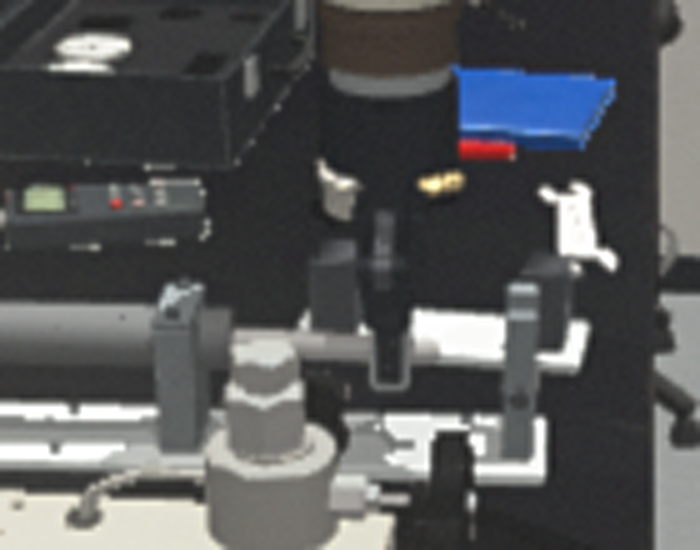

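Call:
carry_out(moves=[[0,0,0,0,-0.6],[0,0,0,0,-0.3],[0,0,0,0,0.1],[0,0,0,0,0.1],[0,0,0,0,0.1],[0,0,0,0,0.1]])

```text
clock: 6.8
eef_pos: [0.517, -0.2625, 0.0743]
tool_rot: [0.693, 0.721, 0.0, -0.0]
ft_force: [0.3, -0.3, -0.5]
grip_width: 0.047
```

```bash
python3 st.py s6
```

```text
t 6.8 pos [ 0.517  -0.2625  0.0743] stand x -0.014 y 0.0001 yaw 2.33 z [-0.  0. -1.] F [ 0.3 -0.3 -0.5] [ 0.01 -0.    0.07] w 0.047
```

View pics/s6.png

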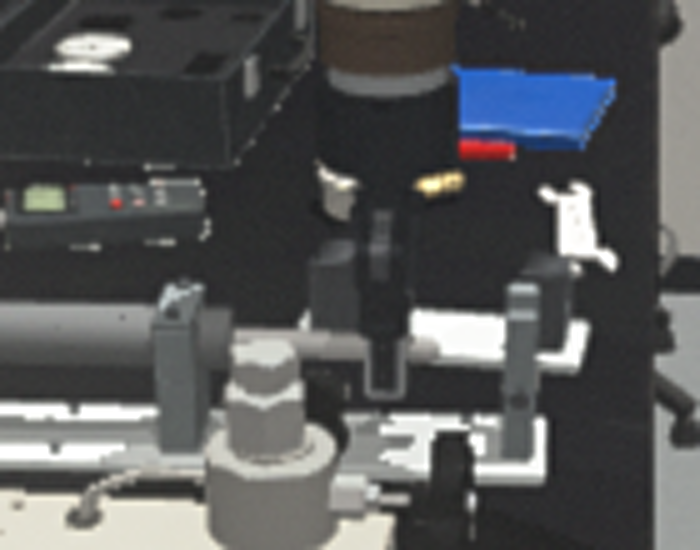

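Call:
carry_out(moves=[[0,0.15,0,0,0.1],[0,0.4,0,0,0.1],[0,0.6,0,0,0.1],[0,0.63,0,0,0.1],[0,0.63,0,0,0.1],[0,0.63,0,0,-0.4],[0,0.63,0,0,-1],[0,0.63,0,0,-1],[0,0.63,0,0,-1],[0,0.63,0,0,-1],[0,0.63,0,0,-1]])

```text
clock: 7.95
eef_pos: [0.5791, -0.2619, 0.0748]
tool_rot: [0.693, 0.721, -0.001, 0.001]
ft_force: [-2.3, -5.0, -0.4]
grip_width: 0.014
```

```bash
python3 st.py s7
```

```text
t 7.95 pos [ 0.5791 -0.2619  0.0748] stand x 0.048 y -0.0017 yaw 2.2 z [-0.001 -0.003 -1.   ] F [-2.3 -5.  -0.4] [-1.09  0.36 -0.12] w 0.014
```

View pics/s7.png

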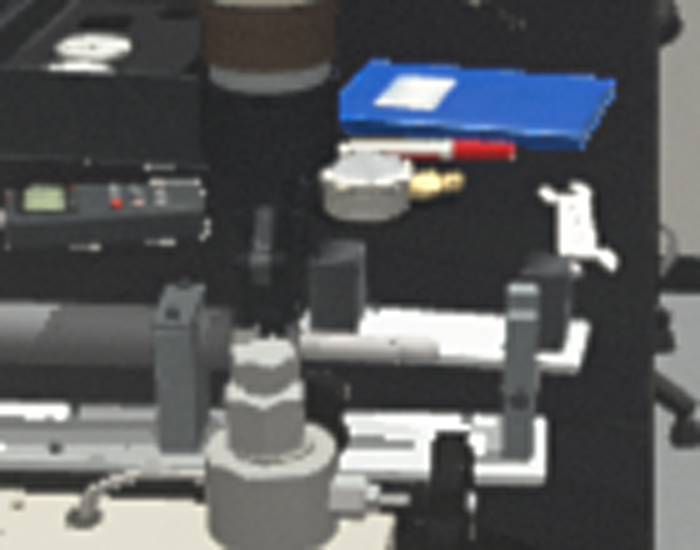

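Call:
carry_out(moves=[[0,-0.03,-0.01,0,-1],[0,-0.08,-0.01,0,-1],[0,-0.14,-0.01,0,-1],[0,-0.2,-0.01,0,-1],[0,-0.26,-0.01,0,-1],[0,-0.32,-0.01,0,-1],[0,-0.38,-0.01,0,-1],[0,-0.44,-0.01,0,-1],[0,-0.5,-0.01,0,-1],[0,-0.56,-0.01,0,-1],[0,-0.6,-0.01,0,-1],[0,-0.63,-0.01,0,-1],[0,-0.63,-0.01,0,-1],[0,-0.63,-0.005,0,-1]])

```text
clock: 9.4
eef_pos: [0.516, -0.2625, 0.0751]
tool_rot: [0.693, 0.721, -0.001, -0.001]
ft_force: [-4.1, -1.8, 7.1]
grip_width: 0.0143
```

```bash
python3 st.py s8
```

```text
t 9.4 pos [ 0.516  -0.2625  0.0751] stand x -0.015 y 0.0002 yaw 2.31 z [-0.002  0.    -1.   ] F [-4.1 -1.8  7.1] [-0.27  0.62 -0.14] w 0.0143
```

View pics/s8.png

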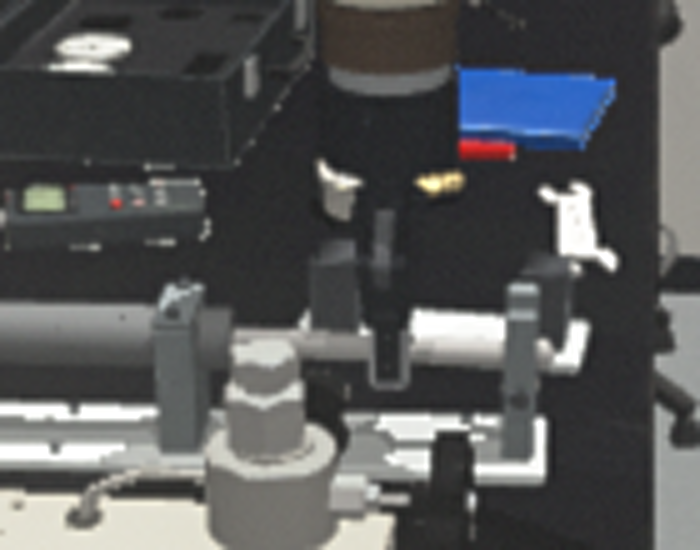

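Call:
carry_out(moves=[[0,0,0,0,-0.6],[0,0,0,0,-0.3],[0,0,0,0,0.1],[0,0,0,0,0.1],[0,0,0,0,0.1],[0,0,0,0,0.1]])

```text
clock: 10.05
eef_pos: [0.5169, -0.2626, 0.0747]
tool_rot: [0.693, 0.721, 0.0, -0.0]
ft_force: [1.0, 0.3, -0.7]
grip_width: 0.0469
```

```bash
python3 st.py s9
```

```text
t 10.05 pos [ 0.5169 -0.2626  0.0747] stand x -0.0141 y 0.0001 yaw 2.32 z [-0.  0. -1.] F [ 1.   0.3 -0.7] [0.03 0.01 0.01] w 0.0469
```

View pics/s9.png

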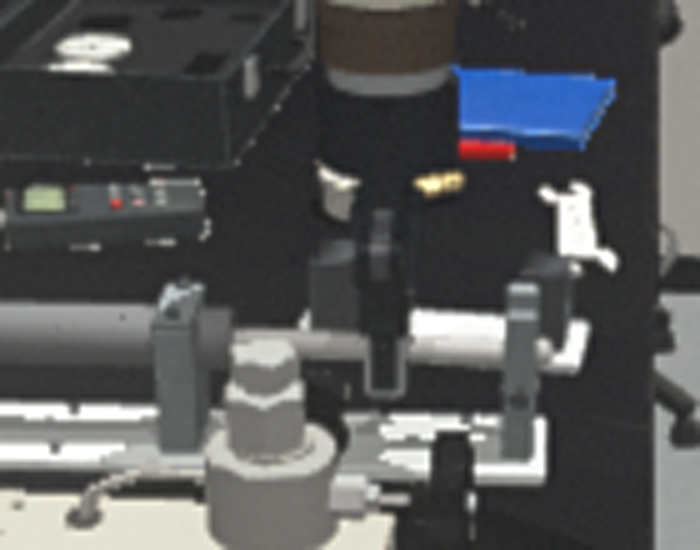

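Call:
carry_out(moves=[[0,0.15,0,0,0.1],[0,0.3,0,0,0.1],[0,0.34,0,0,0.1],[0,0.34,0,0,0.1],[0,0.34,0,0,-0.4],[0,0.34,0,0,-1],[0,0.34,0,0,-1],[0,0.34,0,0,-1],[0,0.34,0,0,-1],[0,0.34,0,0,-1]])

```text
clock: 11.1
eef_pos: [0.5503, -0.2625, 0.0751]
tool_rot: [0.693, 0.721, -0.001, 0.0]
ft_force: [-1.9, -5.7, 1.9]
grip_width: 0.0141
```

Call:
carry_out(moves=[[0,-0.03,-0.01,0,-1],[0,-0.08,-0.01,0,-1],[0,-0.14,-0.01,0,-1],[0,-0.2,-0.01,0,-1],[0,-0.26,-0.01,0,-1],[0,-0.32,-0.01,0,-1],[0,-0.38,-0.01,0,-1],[0,-0.44,-0.01,0,-1],[0,-0.5,-0.01,0,-1],[0,-0.56,-0.01,0,-1],[0,-0.62,-0.01,0,-1],[0,-0.68,-0.01,0,-1],[0,-0.72,-0.01,0,-1],[0,-0.72,-0.01,0,-1],[0,-0.72,-0.01,0,-1]])

```text
clock: 12.6
eef_pos: [0.479, -0.2642, 0.0759]
tool_rot: [0.693, 0.721, 0.0, 0.0]
ft_force: [0.1, 0.2, -2.2]
grip_width: 0.014
```

```bash
python3 st.py s10
```

```text
t 12.6 pos [ 0.479  -0.2642  0.0759] stand x -0.052 y -0.0001 yaw 2.32 z [ 0.  0. -1.] F [ 0.1  0.2 -2.2] [-0.03 -0.    0.01] w 0.014
```

View pics/s10.png

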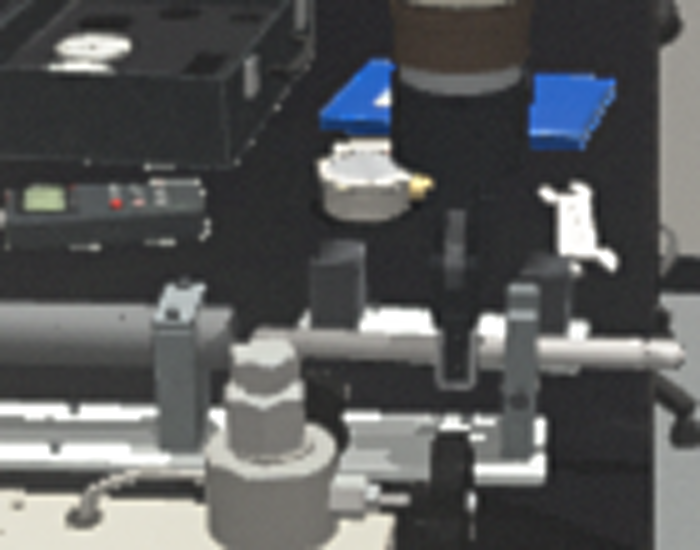

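Run:
```python
from h import *
a=np.array([np.cos(np.radians(2.26)),np.sin(np.radians(2.26)),0])
ks=np.linspace(-.2,.1,301); P=np.array([(proj('side',np.array([.531,-.2621,.070])+k*a)-[260,110])*5 for k in ks])
for u in (253,685,440,475): print(u,np.interp(u,P[:,0],-(-ks)[::1]) if P[0,0]<P[-1,0] else np.interp(-u,-P[:,0],ks), P[np.argmin(abs(P[:,0]-u)),1])
```

```text
253 0.05888241175009431 340.2693856248378
685 -0.17857773096468507 351.60412842562323
440 -0.04503358582981018 345.1685051655602
475 -0.06429024352429923 346.07248711085504
```

Call:
carry_out(moves=[[0,0,-0.05,0,-1],[0,0,-0.12,0,-1],[0,0,-0.22,0,-1],[0,0,-0.34,0,-1],[0,0,-0.46,0,-1],[0,0,-0.58,0,-1],[0,0,-0.68,0,-1],[0,0,-0.76,0,-1],[0,0,-0.8,0,-1],[0,0,-0.8,0,-1],[0,0,-0.8,0,-1]])

```text
clock: 13.75
eef_pos: [0.4787, -0.2641, 0.1554]
tool_rot: [0.693, 0.721, -0.0, -0.0]
ft_force: [0.3, -0.3, -2.0]
grip_width: 0.0139
```

```bash
python3 st.py s11
python3 - <<'E'
from h import *
s=cv2.imread('pics/s11_raw.png')[:,:,::-1]; crop(s,230,60,430,210,4,'s11.png')
E
```

```text
t 13.75 pos [ 0.4787 -0.2641  0.1554] stand x -0.0524 y 0.0001 yaw 2.31 z [-0.001  0.    -1.   ] F [ 0.3 -0.3 -2. ] [-0.04 -0.01  0.04] w 0.0139
```

View pics/s11.png

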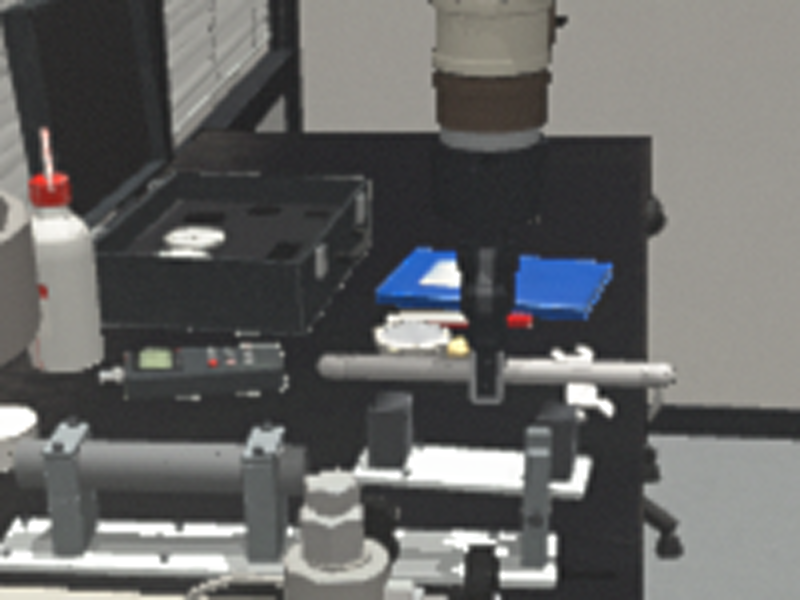

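```bash
cat > ends.py <<'E'
from h import *
def onplane(u,v,p,yaw):
    n=np.array([-np.sin(yaw),np.cos(yaw),0]); e,d=ray('side',u,v); return e+d*(n@(p-e))/(n@d)
o=bot.get_obs(); p=o['eef_pos']; M=R.from_quat(o['tool_rot']).as_matrix(); yaw=np.arctan2(M[1,1],M[0,1]); a=np.array([np.cos(yaw),np.sin(yaw),0])
def show(uvs):
    for u,v in uvs:
        q=onplane(u,v,p,yaw); print((u,v),q.round(4),'along',((q-p)@a).round(4),'z rel tcp',(q[2]-p[2]).round(4))
E
python3 - <<'E'
from ends import *
show([(230+u/4,60+v/4) for u,v in((317,366),(676,376),(330,367),(650,375))])
E
```

```text
(309.25, 151.5) [ 0.5912 -0.2595  0.1486] along 0.1127 z rel tcp -0.0066
(399.0, 154.0) [ 0.3518 -0.2692  0.1466] along -0.1269 z rel tcp -0.0086
(312.5, 151.75) [ 0.5824 -0.2599  0.1481] along 0.1039 z rel tcp -0.0071
(392.5, 153.75) [ 0.3689 -0.2685  0.1469] along -0.1098 z rel tcp -0.0083
```

Call:
carry_out(moves=[[-0.08,0.02,0,0,-1],[-0.25,0.05,0,0,-1],[-0.45,0.08,0,0,-1],[-0.65,0.1,0,0,-1],[-0.76,0.12,0,0,-1],[-0.76,0.12,0,0,-1]])

```text
clock: 14.4
eef_pos: [0.4941, -0.3412, 0.1551]
tool_rot: [0.693, 0.721, -0.0, -0.0]
ft_force: [-0.8, 0.8, -1.9]
grip_width: 0.0141
```

Call:
carry_out(moves=[[-0.08,0.02,0,0.01,-1],[-0.25,0.05,0,0.03,-1],[-0.45,0.08,0,0.05,-1],[-0.65,0.1,0,0.06,-1],[-0.755,0.12,0,0.064,-1],[-0.755,0.12,0,0.064,-1],[-0.755,0.12,0,0.064,-1],[-0.755,0.12,0,0.064,-1]])

```text
clock: 15.2
eef_pos: [0.509, -0.4135, 0.1557]
tool_rot: [0.728, 0.686, 0.0, -0.001]
ft_force: [0.1, 0.1, -2.5]
grip_width: 0.0141
```

```bash
python3 st.py s12
python3 - <<'E'
from h import *
s=cv2.imread('pics/s12_raw.png')[:,:,::-1]; crop(s,280,80,420,185,5,'s12.png')
t=imaging.camera('top'); crop(t,380,130,520,260,4,'t12.png')
E
```

```text
t 15.2 pos [ 0.509  -0.4135  0.1557] stand x -0.028 y -0.1505 yaw -3.39 z [-0.001  0.001 -1.   ] F [ 0.1  0.1 -2.5] [ 0.04 -0.04  0.01] w 0.0141
```

View pics/s12.png

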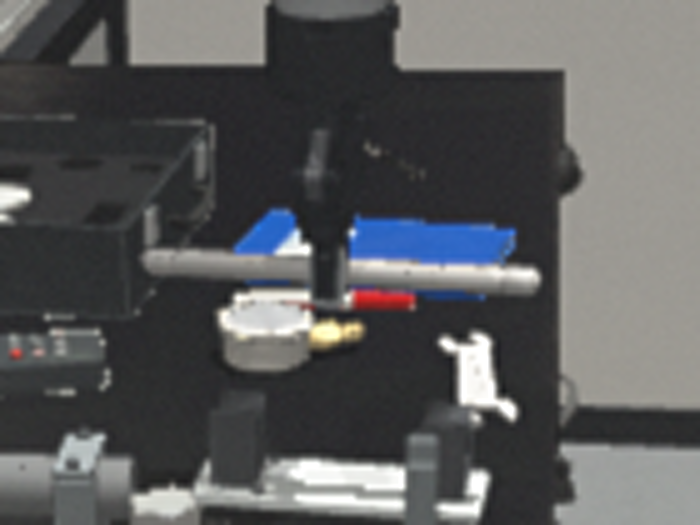

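View pics/t12.png

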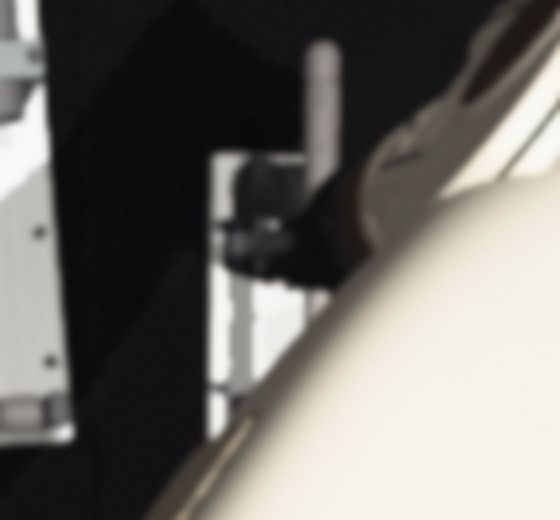

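Run:
```python
from ends import *
show([(280+u/5,80+v/5) for u,v in((143,262),(541,280))])
y=np.radians(-3.48); c=np.array([.5017,-.4142]); b=np.array([np.cos(y),np.sin(y)]); n=np.array([-b[1],b[0]])
for u,v,z in ((322,42,.149),(322,130,.149)):
    q=onz('top',380+u/4,130+v/4,z); d=q[:2]-c; print(q.round(4),'vb x',(d@b).round(4),'y',(d@n).round(4))
d=p[:2]-c; print('tcp vb',d@b,d@n)
```

```text
(308.6, 132.4) [ 0.6201 -0.4203  0.1477] along 0.1113 z rel tcp -0.0082
(388.2, 136.0) [ 0.3818 -0.4062  0.1485] along -0.1275 z rel tcp -0.0074
[ 0.6241 -0.4196  0.149 ] vb x 0.1225 y 0.002
[ 0.5789 -0.4169  0.149 ] vb x 0.0772 y 0.002
tcp vb 0.007341774562889802 0.0009344076171310137
```

Call:
carry_out(moves=[[-0.01,0,0.1,-0.001,-1],[-0.01,0,0.25,-0.001,-1],[-0.01,0,0.45,-0.001,-1],[-0.01,0,0.6,-0.001,-1],[-0.01,0,0.7,-0.001,-1],[-0.01,0,0.75,-0.001,-1],[-0.01,0,0.75,-0.001,-1],[-0.01,0,0.75,-0.001,-1],[-0.01,0,0.75,-0.001,-1]])

```text
clock: 16.2
eef_pos: [0.5096, -0.4161, 0.0819]
tool_rot: [0.728, 0.686, 0.0, 0.001]
ft_force: [0.2, -0.6, -2.4]
grip_width: 0.0139
```

```bash
python3 st.py s13
python3 - <<'E'
from h import *
s=cv2.imread('pics/s13_raw.png')[:,:,::-1]; crop(s,280,110,420,215,5,'s13.png')
t=imaging.camera('top'); crop(t,380,130,520,260,4,'t13.png')
E
```

```text
t 16.2 pos [ 0.5096 -0.4161  0.0819] stand x -0.0275 y -0.1531 yaw -3.36 z [ 0.002 -0.001 -1.   ] F [ 0.2 -0.6 -2.4] [ 0.01 -0.04 -0.06] w 0.0139
```

View pics/s13.png

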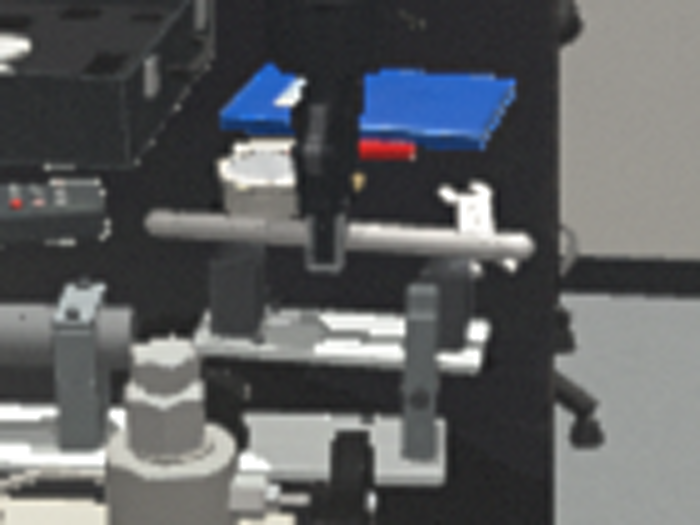

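View pics/t13.png

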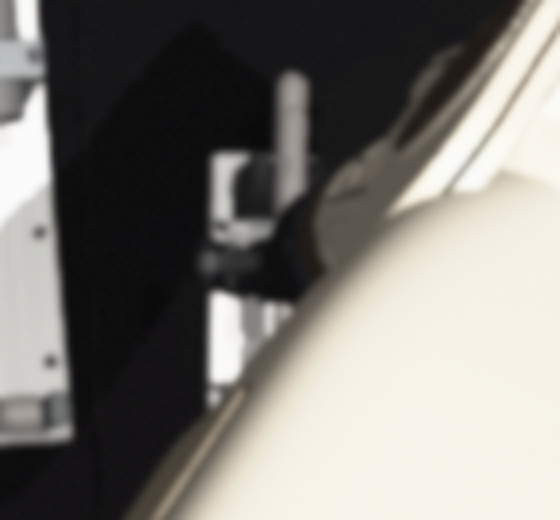

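Run:
```python
from ends import *
show([(280+u/5,110+v/5) for u,v in((146,222),(534,245))])
y=np.radians(-3.48); c=np.array([.5017,-.4142]); b=np.array([np.cos(y),np.sin(y)]); n=np.array([-b[1],b[0]])
for u,v,z in ((293,70,.075),(292,180,.075)):
    q=onz('top',380+u/4,130+v/4,z); d=q[:2]-c; print(q.round(4),'vb x',(d@b).round(4),'y',(d@n).round(4))
d=p[:2]-c; print('tcp vb',d@b,d@n)
```

```text
(309.2, 154.4) [ 0.6209 -0.4226  0.0758] along 0.1116 z rel tcp -0.0059
(386.8, 159.0) [ 0.3824 -0.4086  0.0755] along -0.1273 z rel tcp -0.0063
[ 0.6266 -0.4233  0.075 ] vb x 0.1252 y -0.0015
[ 0.5658 -0.4192  0.075 ] vb x 0.0643 y -0.0011
tcp vb 0.00786674958304711 -0.0013801728637092227
```

Call:
carry_out(moves=[[0.012,-0.015,0.02,-0.001,-1],[0.012,-0.015,0.06,-0.001,-1],[0.012,-0.015,0.1,-0.001,-1],[0.012,-0.015,0.13,-0.001,-1],[0.012,-0.015,0.14,-0.001,-1],[0.012,-0.015,0.14,-0.001,-1],[0.012,-0.015,0.14,-0.001,-1]])

```text
clock: 17.0
eef_pos: [0.5075, -0.4151, 0.0671]
tool_rot: [0.727, 0.686, -0.0, 0.001]
ft_force: [-2.2, -3.3, 1.0]
grip_width: 0.0139
```

Call:
carry_out(moves=[[0,0,0.01,0,-1],[0,0,0.02,0,-1],[0,0,0.02,0,-1],[0,0,0.02,0,-1]])

```text
clock: 17.4
eef_pos: [0.5079, -0.4157, 0.0664]
tool_rot: [0.727, 0.686, -0.001, 0.002]
ft_force: [-1.6, -2.2, 5.7]
grip_width: 0.0137
```

```bash
python3 st.py s14
python3 - <<'E'
from h import *
s=cv2.imread('pics/s14_raw.png')[:,:,::-1]; crop(s,290,130,400,205,7,'s14.png')
t=imaging.camera('top'); crop(t,400,130,480,230,6,'t14.png')
E
```

```text
t 17.4 pos [ 0.5079 -0.4157  0.0664] stand x -0.0291 y -0.1526 yaw -3.3 z [ 0.001 -0.003 -1.   ] F [-1.6 -2.2  5.7] [-0.57  0.49  0.01] w 0.0137
```

View pics/s14.png

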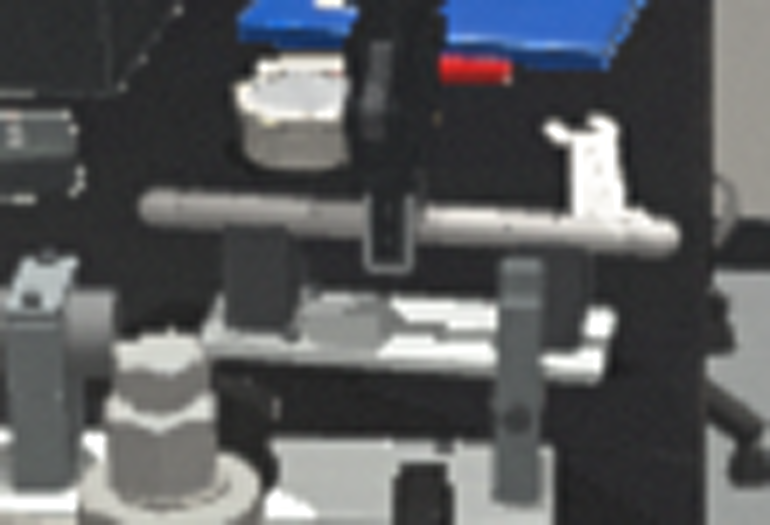

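View pics/t14.png

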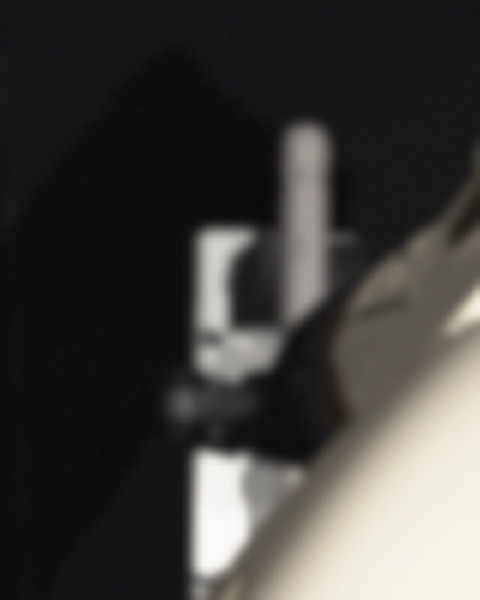

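Call:
carry_out(moves=[[-0.007,0,0,0,-1],[-0.014,0,0,0,-1],[-0.014,0,0,0,-1],[-0.014,0,0,0,-1]])

```text
clock: 17.9
eef_pos: [0.508, -0.4164, 0.0657]
tool_rot: [0.727, 0.687, 0.0, 0.001]
ft_force: [-0.6, -2.1, 5.8]
grip_width: 0.0141
```

```bash
python3 st.py
python3 - <<'E'
from ends import *
show([(290+u/7,130+v/7) for u,v in((137,206),(682,237))])
E
```

```text
t 17.9 pos [ 0.508  -0.4164  0.0657] stand x -0.029 y -0.1533 yaw -3.27 z [ 0.001 -0.001 -1.   ] F [-0.6 -2.1  5.8] [-0.4   0.31  0.03] w 0.0141
(309.57142857142856, 159.42857142857142) [ 0.6203 -0.4228  0.0591] along 0.1124 z rel tcp -0.0067
(387.42857142857144, 163.85714285714286) [ 0.3797 -0.409   0.0597] along -0.1285 z rel tcp -0.0061
```

Call:
carry_out(moves=[[-0.007,0,0,0,-1],[-0.014,0,0,0,-1],[-0.014,0,0,0,-1],[-0.014,0,0,0,-1]])

```text
clock: 18.3
eef_pos: [0.508, -0.4172, 0.065]
tool_rot: [0.727, 0.687, 0.0, 0.0]
ft_force: [1.5, -1.9, 4.1]
grip_width: 0.0141
```

```bash
python3 st.py
```

```text
t 18.3 pos [ 0.508  -0.4172  0.065 ] stand x -0.0291 y -0.1541 yaw -3.25 z [ 0.001 -0.    -1.   ] F [ 1.5 -1.9  4.1] [-0.28 -0.18 -0.  ] w 0.0141
```

Call:
carry_out(moves=[[-0.007,0,0.005,0,-1],[-0.012,0,0.01,0,-1],[-0.012,0,0.01,0,-1],[-0.012,0,0.01,0,-1]])

```text
clock: 18.7
eef_pos: [0.5074, -0.4185, 0.0637]
tool_rot: [0.727, 0.687, 0.0, 0.0]
ft_force: [1.6, -3.2, 2.4]
grip_width: 0.0142
```

```bash
python3 st.py s15;  python3 - <<'E'
from h import *
s=cv2.imread('pics/s15_raw.png')[:,:,::-1]; crop(s,290,130,400,205,7,'s15.png')
t=imaging.camera('top'); crop(t,400,130,480,230,6,'t15.png')
E
```

```text
t 18.7 pos [ 0.5074 -0.4185  0.0637] stand x -0.0297 y -0.1553 yaw -3.27 z [ 0. -0. -1.] F [ 1.6 -3.2  2.4] [-0.42 -0.26  0.02] w 0.0142
```

View pics/s15.png

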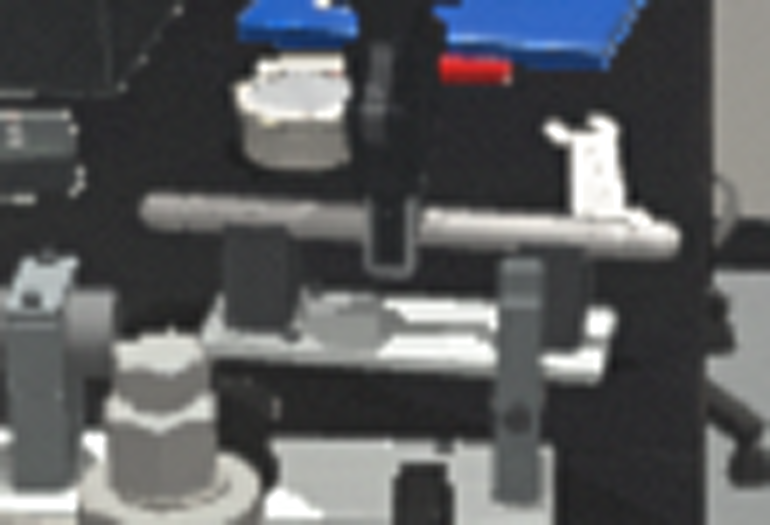

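View pics/t15.png

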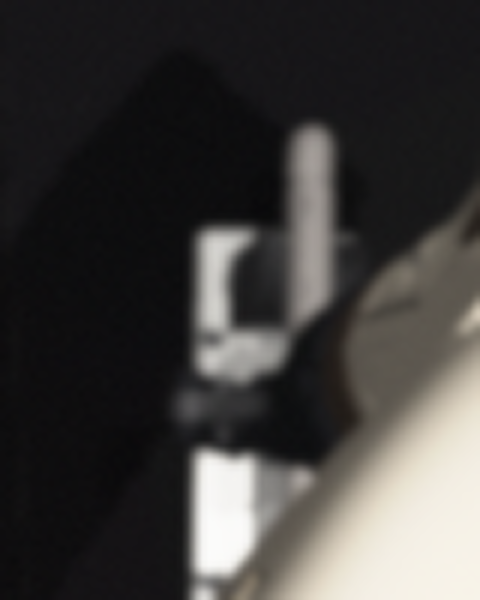

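Run:
```python
from ends import *
for u,v,z in ((358,240,.059),(358,260,.059),(309,240,.058),(309,270,.058),(311,150,.058),(232,300,.059),(232,300,.01)):
    print(u,v,onz('top',400+u/6,130+v/6,z).round(4))
show([(290+u/7,130+v/7) for u,v in((137,209),(682,239))])
```

```text
358 240 [ 0.5791 -0.4385  0.059 ]
358 260 [ 0.5717 -0.438   0.059 ]
309 240 [ 0.5799 -0.4208  0.058 ]
309 270 [ 0.5687 -0.4202  0.058 ]
311 150 [ 0.6135 -0.4236  0.058 ]
232 300 [ 0.5583 -0.3912  0.059 ]
232 300 [ 0.5657 -0.4021  0.01  ]
(309.57142857142856, 159.85714285714286) [ 0.6207 -0.4249  0.0567] along 0.1134 z rel tcp -0.007
(387.42857142857144, 164.14285714285714) [ 0.3797 -0.4112  0.0578] along -0.128 z rel tcp -0.0059
```

Call:
carry_out(moves=[[-0.005,0,0.004,0,-1],[-0.008,0,0.008,0,-1],[-0.008,0,0.008,0,-1],[-0.008,0,0.008,0,-1]])

```text
clock: 19.2
eef_pos: [0.5073, -0.419, 0.0632]
tool_rot: [0.727, 0.687, 0.0, -0.0]
ft_force: [1.1, -0.7, 3.8]
grip_width: 0.0141
```

```bash
python3 st.py
```

```text
t 19.2 pos [ 0.5073 -0.419   0.0632] stand x -0.0299 y -0.1558 yaw -3.26 z [ 0.  0. -1.] F [ 1.1 -0.7  3.8] [-0.1  -0.09  0.06] w 0.0141
```

Call:
carry_out(moves=[[-0.003,0,0.004,0,-1],[-0.003,0,0.006,0,-1],[-0.003,0,0.006,0,-1]])

```text
clock: 19.5
eef_pos: [0.5073, -0.419, 0.0631]
tool_rot: [0.727, 0.687, 0.0, -0.0]
ft_force: [0.5, 0.6, 7.8]
grip_width: 0.0137
```

```bash
python3 st.py
```

```text
t 19.5 pos [ 0.5073 -0.419   0.0631] stand x -0.0299 y -0.1559 yaw -3.25 z [ 0.     0.001 -1.   ] F [0.5 0.6 7.8] [0.17 0.08 0.09] w 0.0137
```

Call:
carry_out(moves=[[0,0,-0.005,0,-1],[0,0,-0.005,0,-0.65],[0,0,-0.005,0,-0.4],[0,0,-0.005,0,0],[0,0,-0.005,0,0.1],[0,0,-0.005,0,0.1],[0,0,-0.005,0,0.1]])

```text
clock: 20.2
eef_pos: [0.507, -0.4193, 0.0625]
tool_rot: [0.727, 0.687, -0.0, -0.0]
ft_force: [-0.0, -0.8, -0.5]
grip_width: 0.0469
```

```bash
python3 st.py s16;  python3 - <<'E'
from h import *
s=cv2.imread('pics/s16_raw.png')[:,:,::-1]; crop(s,290,130,400,205,7,'s16.png')
E
```

```text
t 20.2 pos [ 0.507  -0.4193  0.0625] stand x -0.0301 y -0.1561 yaw -3.27 z [-0.001  0.001 -1.   ] F [-0.  -0.8 -0.5] [-0.02 -0.   -0.04] w 0.0469
```

View pics/s16.png

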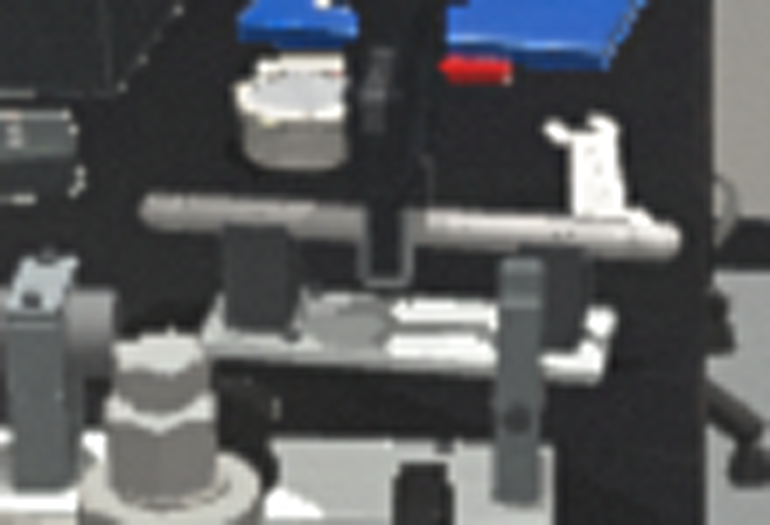

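Call:
carry_out(moves=[[0,0,-0.1,0,0.1],[0,0,-0.3,0,0.1],[0,0,-0.6,0,0.1],[0,0,-0.95,0,0.1],[0,0,-1,0,0.1],[0,0,-1,0,0.1]])

```text
clock: 20.85
eef_pos: [0.5083, -0.4204, 0.1658]
tool_rot: [0.727, 0.687, 0.0, 0.003]
ft_force: [0.7, 0.5, -0.5]
grip_width: 0.047
```

Call:
carry_out(moves=[[0,-0.3,-0.5,0,0.1],[0,-0.7,-1,0,0.1],[0,-1,-1,0,0.1],[0,-1,-1,0,0.1]])

```text
clock: 21.25
eef_pos: [0.404, -0.4142, 0.2658]
tool_rot: [0.728, 0.685, -0.001, 0.001]
ft_force: [-0.2, -0.4, 0.8]
grip_width: 0.047
```

Call:
carry_out(moves=[[0.4,-0.3,0,0,0.1],[0.8,-0.6,0,0,0.1],[1,-0.9,0,0,0.1],[1,-0.9,0,0,0.1]])

```text
clock: 21.65
eef_pos: [0.3195, -0.3048, 0.2609]
tool_rot: [0.727, 0.687, -0.0, -0.004]
ft_force: [0.8, -0.2, -1.3]
grip_width: 0.0472
```

Call:
carry_out(moves=[[0.4,-0.1,0,0,0.1],[0.8,-0.1,0,0,0.1],[1,-0.1,0,0,0.1],[1,-0.1,0,0,0.1]])

```text
clock: 22.05
eef_pos: [0.3191, -0.2066, 0.2621]
tool_rot: [0.726, 0.688, 0.0, -0.001]
ft_force: [-0.0, 0.3, -1.4]
grip_width: 0.0471
```

```bash
python3 st.py s17;  python3 - <<'E'
from h import *
s=cv2.imread('pics/s17_raw.png')[:,:,::-1]; crop(s,290,130,400,205,7,'s17.png')
t=imaging.camera('top'); cv2.imwrite('pics/t17_raw.png',t[:,:,::-1]);crop(t,280,60,490,260,3,'t17.png')
E
```

```text
t 22.05 pos [ 0.3191 -0.2066  0.2621] stand x -0.2096 y 0.0639 yaw -3.07 z [-0.001  0.001 -1.   ] F [-0.   0.3 -1.4] [-0.01 -0.03 -0.01] w 0.0471
```

View pics/s17.png

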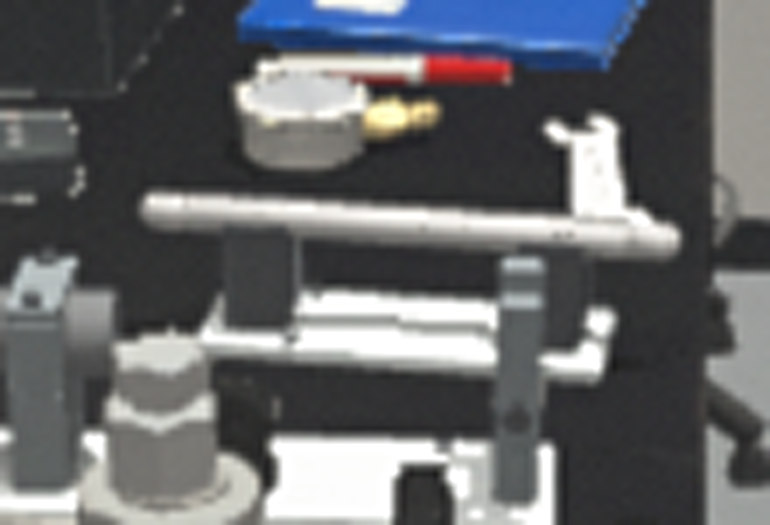

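View pics/t17.png

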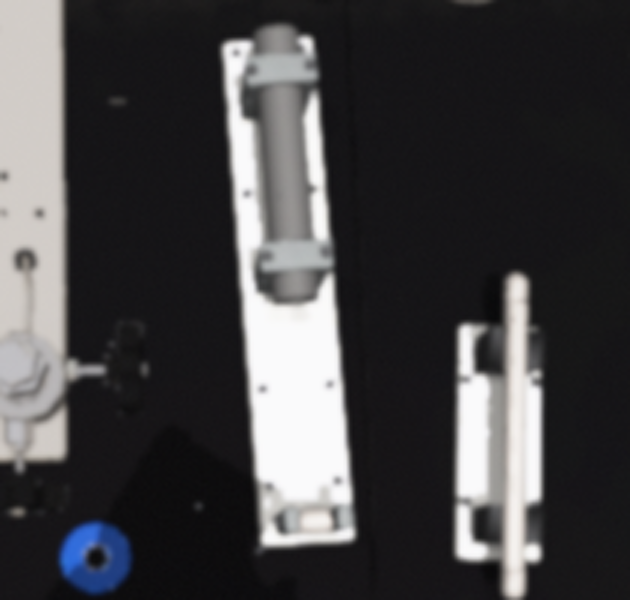

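Run:
```python
from h import *
t=cv2.imread('pics/t17_raw.png'); 
f=lambda u,v,z:onz('top',280+u/3,60+v/3,z)
A=f(516,271,.056);B=f(514,599,.056)
print(A.round(4),B.round(4),np.linalg.norm(A-B),'mid',((A+B)/2).round(4),'yaw',np.degrees(np.arctan2(*(A-B)[[1,0]])))
g=cv2.cvtColor(t,cv2.COLOR_BGR2GRAY); m=np.zeros_like(g); m[165:250,425:465]=(g[165:250,425:465]>170)*255
# left edge of plate (z=.01), away from shaft
L=[];
for v in range(170,246):
    u=np.flatnonzero(m[v]); 
    if len(u) and u[0]<436: L.append(onz('top',u[0]-.5,v,.01)[:2])
L=np.array(L); k=np.polyfit(L[:,0],L[:,1],1); print('left edge yaw',np.degrees(np.arctan(k[0])),'n',len(L),'x range',L[:,0].min(),L[:,0].max())
R_=[]
for v in range(185,226):
    u=np.flatnonzero(m[v]); R_.append(onz('top',u[-1]+.5,v,.01)[:2])
R_=np.array(R_); kr=np.polyfit(R_[:,0],R_[:,1],1); print('right',np.degrees(np.arctan(kr[0])))
x=((A+B)/2)[0]; print('left,right,mid at x',np.polyval(k,x),np.polyval(kr,x),'shaft',((A+B)/2)[1])
s=[(290+u/7,130+v/7) for u,v in((137,207),(682,239))]
for q in s: print('side',onz('side',*q,.056).round(4))
```

```text
[ 0.6245 -0.4251  0.056 ] [ 0.3835 -0.4094  0.056 ] 0.24152002855072782 mid [ 0.504  -0.4172  0.056 ] yaw -3.721365483473202
left edge yaw -4.021015571378346 n 73 x range 0.41673433470901544 0.5895547522320501
right -1.8438202107953063
left,right,mid at x -0.3839324221206514 -0.44577760288894497 shaft -0.41723077996727276
side [ 0.6214 -0.4291  0.056 ]
side [ 0.3796 -0.4157  0.056 ]
```

Run:
```python
from h import *
a=cv2.imread('pics/top0.png').astype(int); b=cv2.imread('pics/t17_raw.png').astype(int)
print('weight/tape diff',abs(a-b)[230:260,220:250].mean(),abs(a-b)[230:260,298:326].mean())
from workcell import order
print(order.job_done())
```

```text
weight/tape diff 9.413333333333334 32.2734126984127
the job is handed in; nothing more can be done
None
```

The shaft now lies in both V-blocks and the job is handed in, at about 22 s of the 51 s allowed.

**Draw-out:** It went in three holds:
1. By the bare end, about 40 mm. I let go with the end about 33 mm short of the fork.
2. A fresh hold near the mouth. I drew the end about 20 mm past the roller and let go.
3. A hold about 7 mm from the middle. I drew the tail clear by about 15 mm.

I then lifted the shaft out of the fork, level to about 2 mm over its length.

**Laying down:** I lowered it until it touched one flank of a groove. My camera estimate of the groove was about 4 mm off sideways. I eased the shaft along the flank in small steps, with readings below 10 N, until it sank no further and the side force went to about zero. The axis was then about 56 mm up, as it should be.

**Last checks:**
- **Lie and centring:** After release the shaft stayed put, and its length measured 241.5 mm, close to the true 240 mm. Its middle lay 1–2 mm along the grooves from the plate's middle.
- **Disagreements:** The two cameras differ by about 3 mm on where the ends are. The top view also puts the shaft about 2 mm to the side of the plate's centre line. I trusted the contact forces for the seating.
- **Bystanders:** The tape roll is at the same pixels as at the start. A plain picture difference was not zero there (32 grey levels for the tape, 9 for the weight). I put that down to the arm's shadow. I did not measure the weight's position again, and no move went near it.

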